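# Hang the garlic pail on the twin hook

### The arm

A 6-joint arm with a two-finger parallel gripper is mounted at the origin on the work surface; the furniture and walls round the work are solid. World frame = base frame: x ahead of the robot, y to its left, z up, the work surface at z = 0. Lengths are in m, angles in rad, forces in N, time in s.
With the tool pointing down it reaches from about 0.2 to 0.875 m from the base axis. Payload 3.4 kg.
Tool frame: the origin (TCP) lies midway between the tips of the shut fingers; the grasp point (between the pads) lies 19 mm behind it; z points along the fingers, y is the line along which they close (so a half turn about z gives the same grasp; the last joint's range is limited). The gripper opens to 94 mm and grips with 3 to 60 N. Pads are 16 mm wide; open, the fingers measure 119 mm over their backs; the gripper's body (75 mm by 177 mm) begins 78 mm behind the grasp point.
Start: joints at [1.088, 0.276, 1.505, -0, 1.361, -0.121], TCP at [0.204, 0.538, 0.205] pointing down, gripper open.
Joint ranges: [-2.89, 2.89], [-0.75, 2.08], [0.22, 2.7], [-1.18, 4.32], [0.11, 2.71], [-2.7, 2.7]. Speed limits (rad/s): [2.57, 2.57, 3.14, 3.14, 3.14, 3.14].

### API

Orientations are given as a 3x3 rotation matrix whose columns are the frame's x, y, z axes.
In Python, from bench import status, cams, workorder gives the robot as it stands. The module is installed in compiled form; this text tells all that it offers.
- The arm moves only by the tool play_rows, never from a script. Its argument "increments" is text: rows parted by semicolons, each of 7 numbers parted by spaces: the shift along the tool's x, y, z as a fraction of full scale, then the turn, a rotation vector about the tool's x, y, z as a fraction of full scale, then the opening, from 0 (shut) to 1 (fully open). A call has 1 to 10 rows; each row shifts and turns the commanded pose from where the row before left it, along the tool's axes as they then stand; what a row does not reach is not made up. Full scale, the value 1, is 400 mm for a shift and 45 degrees for a turn. A row lasts 1/10 s, in which the tool goes at most 50 mm and 8.59 degrees, less where a joint would pass 70% of its speed; a pose out of reach is approached as far as the arm can. A call with a number of a shift or a turn outside -1 to 1 is refused whole. A call with a gripper value outside its range is refused whole. The fingers move at their own pace and stop on an object; "squeeze" is the grip in N (left out, the last holds). Time passes only in rows, so rows that do not move let the fingers close. It gives the time, the measured TCP pose, the force, the opening and the grip force at its end, in the units of the state.
- status.observe(): the state, without advancing time (a new reading comes with each control period).
- cams.get_image(name): name is "side" or "top" or "wrist"; returns the picture (384x512x3 uint8, red, green, blue); there is no depth.
- cams.get_calibration(name): a dict with "vertical_fov" (degrees; the focal length in pixels is half the picture's height over the tangent of half this angle, whatever the lens; pixels are square), "cx", "cy" (the principal point, pixels), "xyz" and "orientation" of the camera in the world; the wrist camera has in their place "mount" (4x4, takes a point from camera to tool coordinates, whose origin is the TCP and whose axes are the flange's). Camera axes: x right, y up, looking along -z (the intrinsics and any distortion apply to the point x, -y, -z); pixel columns grow to the right and rows downward; lengths in m; the calibration is good to about 2 mm. A picture is of the moment at which its call begins: read the wrist's pose just before it. get_calibration takes no time and is no camera call.
- workorder.sign_off(): hands the job in; it is judged then, once.
The state is a dict: "time": time; "joint_positions": joint angles; "qvel": joint speeds; "tau": joint torques, N m; "tool_pos": TCP position; "tcp_rot": TCP orientation; "contact_force": force on the tool from outside, world axes, zero at the start; "torque": the same for the moment, N m; "finger_gap": opening from 0.0 (shut) to 1.0 (fully open); "grasp_force": force on a finger pad.
Only numpy, scipy, OpenCV 4.12 (cv2) and the standard library are available. Lean on these libraries where they do the work, as an engineer would, in place of code of your own. Each camera call takes 0.05 s, during which the arm holds its last target. There are 200 camera calls.

### The job

Swing the small green pail's folded handle upright by pushing it gently with a fingertip while the pail stays standing where it is. Then hang the pail, garlic inside, by its handle in the bends of both hooks of the worktop stand, so that it hangs free and level. Lower it gently until you feel the hooks take the weight, and only then let go: never drop it onto the hooks or press them down, and leave the jar, the salt shaker and the mug alone.

Things in the scene. Friction and masses are not known exactly. Their poses are not given: they have to be found in the camera images.
- pail: Loose green metal pail, 85 mm high, 104 mm across the rim, 80 mm across the foot, 0.3 to 0.55 kg, a garlic bulb inside. Origin: centre of its underside, z up. Its swing handle pivots about a line parallel to its y axis, 78 mm above the origin; the handle starts folded down over the pail's -x side.
- bail_mid (a point): Middle of the handle: a bail of 6 mm wire, 120 mm wide, its straight top 100 mm from the pivots and 96 mm long. The middle 36 mm wear a round light-wood sleeve, 14 mm thick (grip here); the bare wire 18 to 48 mm either side goes in the hooks. Point on the sleeve's centre line; y along the sleeve, z away from the pivots.
- bail (a joint): Swing angle of the handle (rad): 0 = folded, its plane 0.21 rad above level on the pail's -x side; grows as it rises; 1.36 = square upright; 2.72 = over to the other side. The pivots rub a little, so the handle stays where it is left; raising it takes under 1 N.
- garlic: Garlic bulb, 60x57x58 mm, lying loose in the pail. Origin: centre of its underside.
- hook_stand: Immovable stand: foot plate 160x130x12 mm, post 16 mm thick, 280 mm high. Origin: foot of the post, z up. A black clamp on the post carries two J-hooks of 8 mm rod reaching to the stand's -x, at y = +-32 mm. The clamp's height is NOT measured: the centre line of a seated handle wire lies anywhere from 225 to 270 mm above the worktop, so find the hooks by touch or camera.
- seat_axis (a point): Point at worktop level below the middle between the hooks' seats, 95 mm out from the post. Axes as the stand's; a seated handle runs along y. From its seat each hook rises 25 mm to a ball tip 22 mm further out. With the handle wire carried 300 mm up, hooks at any height pass between wire and pail rim when entered from the -x side. Hooks give 1 mm per 4 N; pressing them with over 12 N is too hard.
- jar_b: Spice jar with dark green lid, 79 mm across, 120 mm high, bystander. Origin: centre of its underside.
- salt_shaker: Glass salt shaker with metal top, 44 mm across, 90 mm high, bystander. Origin: centre of its underside.
- mug_a: Small white cup with a handle, 62x88x50 mm, bystander. Origin: centre of its underside.
Things that resemble listed ones, but are neither listed nor needed, are in the scene too. What is shaped like the garlic but red is not meant.

How it is judged:
On the way, in this order (a step that is already met when the one before it is completed fails the run):
1. the handle stands upright (within 0.2 rad) while the pail still stands on the worktop (value of joint bail between 1.16 and 1.56 rad and height (world z) of pail below 0.008 m and angle between pail's own z axis and vertical below 0.1 rad), for 0.2 s.
2. the pail is lifted clear of the worktop (height (world z) of pail above 0.03 m), for 0.2 s.
3. the hooks carry the pail while the fingers still hold the handle (contact force between pail and hook_stand above 2 N and contact force between the fingers and pail above 0.5 N and horizontal distance between bail_mid and seat_axis below 0.025 m), for 0.2 s.
At the end, for the whole second after the job is handed in: Pail hangs on the hooks (over 2 N), underside over 15 mm up; handle middle within 14 mm (in/out) and 20 mm (sideways) of the middle of the seats, parallel to them within 0.12 rad; pail within 0.3 rad of upright, under 50 mm/s, garlic in it (contact force between pail and hook_stand above 2 N and x of bail_mid in the frame of seat_axis between -0.014 and 0.014 m and y of bail_mid in the frame of seat_axis between -0.02 and 0.02 m and angle between the y axis of bail_mid and the y axis of seat_axis, either way round below 0.12 rad and height (world z) of pail above 0.015 m and angle between pail's own z axis and vertical below 0.3 rad and linear speed of pail below 0.05 m/s and distance between garlic and pail below 0.05 m); the robot touches nothing.
It fails at once if the hook stand is loaded with more than 12 N (handle dropped on it or pressed down) (contact force between hook_stand and anything else above 12 N).
It fails at once if the folded handle or the pail is pushed or squeezed with more than 12 N while the handle is being raised (value of joint bail below 1.1 rad and height (world z) of pail below 0.008 m and contact force between the fingers and pail above 12 N).
It fails at once if the pail is shoved more than 40 mm or tipped by more than 0.25 rad before its handle is up (value of joint bail below 1.1 rad and height (world z) of pail below 0.02 m and (distance of pail from where it was at the start of the episode above 0.04 m or angle between pail's own z axis and vertical above 0.25 rad)).
It fails at once if the jar, the salt shaker or the mug is moved more than 20 mm (distance of any of jar_b, salt_shaker, mug_a from where it was at the start of the episode above 0.02 m).
It also fails if it takes over 72 s, if anything falls off the work surface, if the arm or the gripper's body presses on something with over 40 N, if the wrist force passes 120 N, or if a joint passes its speed limit or range.

## Working session

There is one attempt and no reset: what is moved stays moved. The work goes in short steps, Python scripts to look and compute and a tool call to move; the robot and the scene stay as the last step left them, time stands still between calls to the robot, and variables do not carry over. Pictures are saved under pics/ and viewed, at most 10 in all, crops included, and the job is handed in when it is done.

Besides the shell and the picture viewer there is one more tool, called after "Request:" as a command line: name --argument value ..., lists and objects as JSON in quotes. play_rows: Moves the arm, as the interface text tells. Its arguments: {"type":"object","properties":{"increments":{"type":"string"},"squeeze":{"type":"number"}},"required":["increments"]}

```bash
mkdir -p pics; ls
python3 - <<'E'
from bench import status,cams
import cv2,numpy as np
print(status.observe())
for n in("side","top","wrist"):
    c=cams.get_calibration(n);print(n,c)
    im=cams.get_image(n);cv2.imwrite(f"pics/{n}0.png",im[:,:,::-1])
E
```

```text
pics
{'time': 0.0, 'joint_positions': array([ 1.08799394e+00,  2.76580687e-01,  1.50613419e+00,  2.56404530e-05,
        1.36067947e+00, -1.20988732e-01]), 'qvel': array([-0.00057753,  0.00073365, -0.00096301, -0.00189839,  0.00067805,
        0.00052324]), 'tau': array([-1.34621681e-03, -4.04586482e+01, -2.37229621e+01,  7.04027689e-02,
        3.43475968e-02, -1.23019217e-04]), 'tool_pos': array([0.20325738, 0.53726936, 0.20461248]), 'tcp_rot': array([[-9.35254378e-01,  3.53975298e-01, -8.58668400e-04],
       [ 3.53976257e-01,  9.35253067e-01, -1.58411011e-03],
       [ 2.42336406e-04, -1.78549414e-03, -9.99998377e-01]]), 'contact_force': array([ 0.37805886, -0.28458464, -0.57753527]), 'torque': array([-0.01813115, -0.03359915, -0.00029647]), 'grasp_force': 0.0, 'finger_gap': 1.0048018334084472}
side {'vertical_fov': 56.349432113963076, 'cx': 254.52080959353134, 'cy': 189.98598922460428, 'xyz': array([ 0.28232617, -0.66153966,  0.58056885]), 'orientation': array([[ 0.94981969,  0.17777513, -0.25736852],
       [-0.31279368,  0.54410513, -0.77853049],
       [ 0.00163218,  0.81996683,  0.57240871]])}
top {'vertical_fov': 52.543939185192606, 'cx': 257.74073575126454, 'cy': 193.1549340676933, 'xyz': array([0.33983422, 0.01741549, 1.01055063]), 'orientation': array([[-0.01136591,  0.98355793, -0.18023488],
       [-0.99990411, -0.01260544, -0.0057334 ],
       [-0.00791107,  0.18015243,  0.98360689]])}
wrist {'vertical_fov': 71.44046522868825, 'cx': 258.4379778454164, 'cy': 190.87622520363647, 'mount': array([[ 1.59625481e-03,  9.67447342e-01,  2.53067366e-01,
         7.44872726e-02],
       [ 9.99998017e-01, -1.24299803e-03, -1.55577747e-03,
        -7.80098090e-04],
       [-1.19057054e-03,  2.53069347e-01, -9.67447408e-01,
        -1.79539953e-01],
       [ 0.00000000e+00,  0.00000000e+00,  0.00000000e+00,
         1.00000000e+00]])}
```

View pics/side0.png

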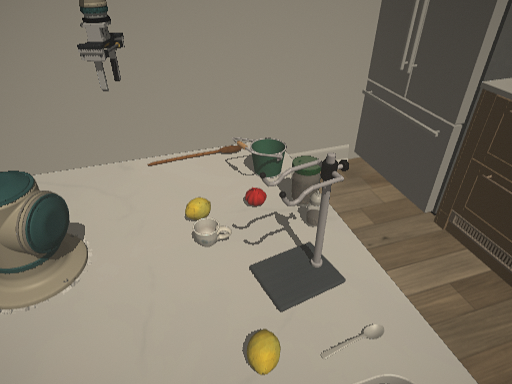

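View pics/top0.png

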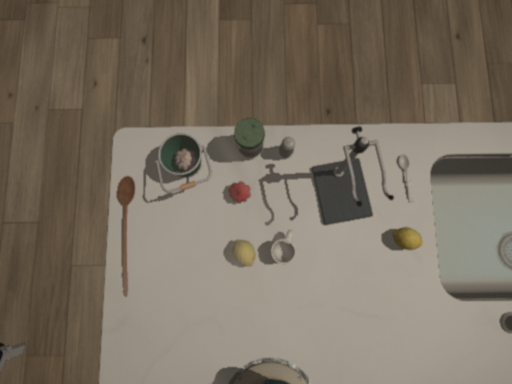

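The side picture shows the pail at (267,155) with the handle reaching left, the jar at (307,175) and the hook stand with hook tips near (268,181) and (284,196). The top picture shows the pail at (182,155), its sleeve at (188,186), the stand plate at (342,192) and the hook balls at (360,204) and (391,197). The only green pail is at (182,155); the red bulb at (240,192) is the decoy, and the white bulb is in the pail. I'll confirm this in an enlarged crop.

Run:
```python
import cv2,numpy as np
s=cv2.imread("pics/side0.png");t=cv2.imread("pics/top0.png")
a=cv2.resize(t[120:220,130:230],(400,400),interpolation=cv2.INTER_CUBIC)
b=cv2.resize(t[120:220,310:410],(400,400),interpolation=cv2.INTER_CUBIC)
c=cv2.resize(s[130:180,215:315],(400,200),interpolation=cv2.INTER_CUBIC)
d=cv2.resize(s[140:215,250:400],(400,200),interpolation=cv2.INTER_CUBIC)
cv2.imwrite("pics/crop1.png",np.vstack([np.hstack([a,b]),np.hstack([c,d])]))
```

```text
(no output)
```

View pics/crop1.png

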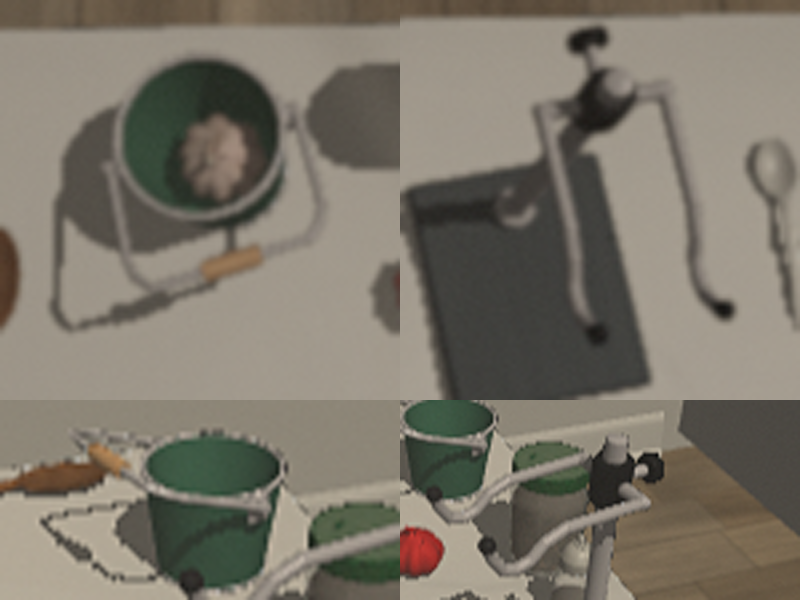

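The crop confirms the target: a green pail with a wooden sleeve on its bail and white garlic inside. In full-picture pixels the sleeve is at top (188,186) and side (242,145). The hook balls are at top (359,203.5) and (391.5,197.5), side (263,175) and (283,195).

```bash
cat > h.py <<'E'
import numpy as np,cv2
from bench import status,cams
def ray(n,px,st=None):
    c=cams.get_calibration(n);f=192/np.tan(np.radians(c["vertical_fov"]/2))
    d=np.array([(px[0]-c["cx"])/f,-(px[1]-c["cy"])/f,-1.])
    if n=="wrist":
        R,p=np.array(st["tcp_rot"]),np.array(st["tool_pos"]);M=c["mount"]
        return p+R@M[:3,3],R@M[:3,:3]@d
    return np.array(c["xyz"]),np.array(c["orientation"])@d
def plane(n,px,z,st=None):
    o,d=ray(n,px,st);return o+d*(z-o[2])/d[2]
def tri(*rs):
    A=np.zeros((3,3));b=np.zeros(3)
    for o,d in rs:
        d=d/np.linalg.norm(d);P=np.eye(3)-np.outer(d,d);A+=P;b+=P@o
    x=np.linalg.solve(A,b)
    return x,max(np.linalg.norm(np.cross(x-o,d/np.linalg.norm(d))) for o,d in rs)
E
python3 - <<'E'
from h import *
np.set_printoptions(precision=4,suppress=True)
T=lambda a,b:tri(ray("top",a),ray("side",b))
print("sleeve",T((188,185.75),(241.75,145.4)))
print("ballL",T((359.2,203.5),(262.75,175.25)))
print("ballR",T((391.5,197.5),(282.6,194.75)))
t=cv2.imread("pics/top0.png");s=cv2.imread("pics/side0.png")
g=lambda im:cv2.cvtColor(im,cv2.COLOR_BGR2HSV)
for n,im in(("top",t),("side",s)):
    h=g(im);m=cv2.inRange(h,(8,90,90),(20,255,255))
    k,l,st,c=cv2.connectedComponentsWithStats(m)
    print(n,[(st[i],c[i]) for i in range(1,k) if st[i,4]>8])
    m=cv2.inRange(h,(65,60,20),(90,255,255));k,l,st,c=cv2.connectedComponentsWithStats(m)
    print(n,'green',[(st[i],c[i]) for i in range(1,k) if st[i,4]>60])
# rim in top: ellipse cropped px
for p in((157,161.2),(203,147.5)): print("pivot",plane("top",p,.078))
print("rimL,R,T,B",*[plane("top",p,.085) for p in((159,156),(202,151),(180,134),(184,174.5))])
print("sleeve ends",plane("top",(180.5,188.2),.099),plane("top",(195.5,183.2),.099))
print("plate TL?",*[plane("top",p,.012) for p in((312.5,167.5),(359,158.5),(372,215),(324,223))])
print("plate side",*[plane("side",p,.012) for p in((249.5,273),(301,245),(344,277),(283,306))])
print("post foot",plane("top",(339,172),.012),plane("side",(316.5,263),.012))
E
```

```text
sleeve (array([0.5245, 0.1863, 0.1153]), np.float64(0.0007681230860753991))
ballL (array([ 0.4562, -0.1778,  0.2522]), np.float64(0.0006911728580622105))
ballR (array([ 0.467 , -0.2418,  0.2528]), np.float64(0.00042118749670522616))
top [(array([51,  0,  7,  3, 13], dtype=int32), array([53.6923,  0.6923])), (array([236,   0,   7,  21,  70], dtype=int32), array([239.0429,   9.3857])), (array([243,   0,   6,   6,  24], dtype=int32), array([245.1667,   2.1667])), (array([ 284,    4,   69,   95, 2568], dtype=int32), array([315.3879,  49.5565])), (array([244,   7,   4,  11,  21], dtype=int32), array([245.7619,  11.7619])), (array([ 8, 24,  9,  6, 12], dtype=int32), array([11.75, 26.75])), (array([ 6, 31,  6,  8, 17], dtype=int32), array([ 8.4118, 34.7059])), (array([ 4, 41,  3,  6, 10], dtype=int32), array([ 5.4, 43.7])), (array([386,  45,   3,   7,   9], dtype=int32), array([386.8889,  47.7778])), (array([ 3, 68, 11,  7, 22], dtype=int32), array([ 7.4091, 70.6818])), (array([344,  92,   3,   6,   9], dtype=int32), array([345.2222,  94.4444])), (array([304,  94,   4,   5,   9], dtype=int3
[... 2270 characters left out ...]
32), array([ 13.5176, 185.3803])), (array([ 26, 195,  30,  54, 771], dtype=int32), array([ 38.415 , 220.6602])), (array([  0, 258,  47,  15, 175], dtype=int32), array([ 22.3143, 266.9143]))]
pivot [0.5945 0.2718 0.078 ]
pivot [0.6282 0.158  0.078 ]
rimL,R,T,B [0.6057 0.2654 0.085 ] [0.6171 0.1593 0.085 ] [0.6618 0.2149 0.085 ] [0.5581 0.2025 0.085 ]
sleeve ends [0.5213 0.2073 0.099 ] [0.533  0.1716 0.099 ]
plate TL? [ 0.5898 -0.122   0.012 ] [ 0.6126 -0.2459  0.012 ] [ 0.4618 -0.2706  0.012 ] [ 0.4426 -0.1462  0.012 ]
plate side [ 0.4337 -0.1716  0.012 ] [ 0.57   -0.1285  0.012 ] [ 0.6151 -0.2424  0.012 ] [ 0.4692 -0.2695  0.012 ]
post foot [ 0.5767 -0.1913  0.012 ] [ 0.5788 -0.1895  0.012 ]
```

```bash
cat >> h.py <<'E'
from scipy.spatial.transform import Rotation as Ro
np.set_printoptions(precision=4,suppress=True)
def down(th,tilt=0):
    """tool x = -(cos th, sin th), y along (-sin,cos), z down; tilt>0 points fingers forward"""
    c,s=np.cos(th),np.sin(th)
    R=np.column_stack([(-c,-s,0),(-s,c,0),(0,0,-1)])
    return R@Ro.from_rotvec([0,-tilt,0]).as_matrix()
def plan(p,R):
    st=status.observe();R0=np.array(st["tcp_rot"]);p0=np.array(st["tool_pos"])
    rv=Ro.from_matrix(R0.T@R).as_rotvec()/np.radians(45)
    d=(R.T@(np.array(p)-p0))/.4; d0=(R0.T@(np.array(p)-p0))/.4
    print("t",round(st["time"],2),"tcp",p0,"turn total",rv,"rows>=",np.linalg.norm(rv)/.19)
    print("shift in target frame",d,"in current",d0,"rows>=",np.linalg.norm(d)/.125)
    print("F",st["contact_force"],"gap",st["finger_gap"],"grip",st["grasp_force"])
E
python3 - <<'E'
from h import *
print(down(.288,.785))
plan((.42,.155,.26),down(.288))
E
```

```text
[[-0.6783 -0.284   0.6777]
 [-0.2009  0.9588  0.2008]
 [-0.7068  0.     -0.7074]]
t 0.15 tcp [0.2033 0.5374 0.2048] turn total [-0.0016 -0.0007 -0.8274] rows>= 4.354494750571022
shift in target frame [-0.2478 -1.0705 -0.1379] in current [-0.8449 -0.7026 -0.1371] rows>= 8.85921562692399
F [-0.3975 -0.6176  0.0192] gap 1.0008992773974508 grip 0.0
```

Request:
play_rows --increments "0 0 0 0 0 -0.166 1;0 0 0 0 0 -0.166 1;0 0 0 0 0 -0.166 1;0 0 0 0 0 -0.166 1;0 0 0 0 0 -0.166 1;-0.02 -0.09 -0.0115 0 0 0 1;-0.02 -0.09 -0.0115 0 0 0 1;-0.02 -0.09 -0.0115 0 0 0 1;-0.02 -0.09 -0.0115 0 0 0 1;-0.02 -0.09 -0.0115 0 0 0 1"

```text
time: 1.15
tool_pos: [0.2937, 0.3753, 0.2284]
tcp_rot: [[-0.958, -0.287, -0.0], [-0.287, 0.958, -0.0], [0.0, -0.0, -1.0]]
contact_force: [-0.2, 0.6, -0.5]
finger_gap: 0.999
grasp_force: 0.0
```

Request:
play_rows --increments "-0.021 -0.09 -0.0115 0 0 0 1;-0.021 -0.09 -0.0115 0 0 0 1;-0.021 -0.09 -0.0115 0 0 0 1;-0.021 -0.09 -0.0115 0 0 0 1;-0.021 -0.09 -0.0115 0 0 0 1;-0.021 -0.09 -0.0115 0 0 0 1;-0.021 -0.09 -0.0115 0 0 0 1;0 0 0 0 0 0 1;0 0 0 0 0 0 1"

```text
time: 2.05
tool_pos: [0.4216, 0.1518, 0.2604]
tcp_rot: [[-0.959, -0.284, -0.001], [-0.284, 0.959, 0.001], [0.001, 0.001, -1.0]]
contact_force: [0.2, 0.2, -0.3]
finger_gap: 1.001
grasp_force: 0.0
```

Run:
```python
from h import *
import pickle
plan((.42,.155,.26),down(.288))
st=status.observe();im=cams.get_image("wrist")
pickle.dump((st,im),open("w1.pkl","wb"));cv2.imwrite("pics/w1.png",im[:,:,::-1])
```

```text
t 2.05 tcp [0.4216 0.1518 0.2604] turn total [ 0.0012 -0.001  -0.0001] rows>= 0.008344135331022021
shift in target frame [0.0017 0.0088 0.0009] in current [0.0017 0.0088 0.0009] rows>= 0.07234410452273803
F [ 0.2479  0.1908 -0.3403] gap 1.0011281769263005 grip 0.0
```

View pics/w1.png

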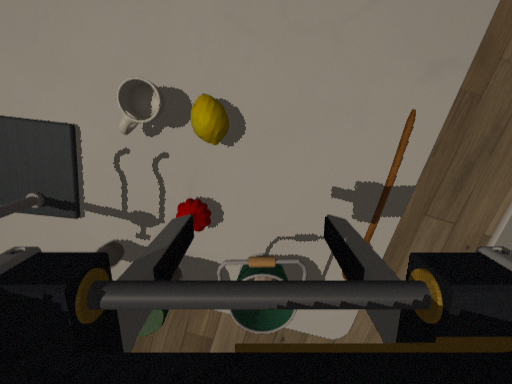

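The wrist picture shows the sleeve at about (262,262), level in the picture, so the tool yaw matches the handle. The pail rim is below it at (262,305). A second view 100 mm ahead gives the height.

Request:
play_rows --increments "-0.08 0 0 0 0 0 1;-0.08 0 0 0 0 0 1;-0.09 0 0 0 0 0 1;0 0 0 0 0 0 1;0 0 0 0 0 0 1"

```text
time: 2.6
tool_pos: [0.5167, 0.1821, 0.2597]
tcp_rot: [[-0.958, -0.288, -0.003], [-0.288, 0.958, -0.0], [0.003, 0.001, -1.0]]
contact_force: [0.3, -0.8, 0.1]
finger_gap: 1.0
grasp_force: 0.0
```

Run:
```python
from h import *
import pickle
st=status.observe();im=cams.get_image("wrist")
pickle.dump((st,im),open("w2.pkl","wb"));cv2.imwrite("pics/w2.png",im[:,:,::-1])
s1,i1=pickle.load(open("w1.pkl","rb"))
print(st["tool_pos"])
rs=[]
for s,i in((s1,i1),(st,im)):
    m=cv2.inRange(cv2.cvtColor(i,cv2.COLOR_RGB2HSV),(8,90,70),(22,255,255))
    k,l,q,c=cv2.connectedComponentsWithStats(m)
    for j in range(1,k):
        if q[j,4]>60: print(q[j],c[j])
```

```text
[0.5167 0.1821 0.2597]
[  383     0   129   280 16527] [465.5909 160.424 ]
[385 109  31  78 532] [400.8214 148.1391]
[364 222  13  21 118] [369.678  231.7712]
[248 257  28  10 270] [261.5    261.5185]
[411 269  32  37 435] [428.708  283.9862]
[ 132  309  251   44 5059] [234.9213 333.0407]
[  371     0   141   280 21373] [458.4371 150.8461]
[ 370   39   55  145 1037] [398.9566 110.5178]
[246 185  29  11 292] [260.1027 189.5753]
[   0  209  101   44 2755] [ 42.8102 234.7009]
[350 221  16  10  78] [357.2564 225.6667]
[ 171  258   89   23 1052] [204.8517 272.0257]
[411 269  32  38 466] [428.9313 284.4163]
[111 270  11  10  63] [114.8413 274.9524]
[ 135  309  248   44 8610] [252.5891 328.2093]
```

View pics/w2.png

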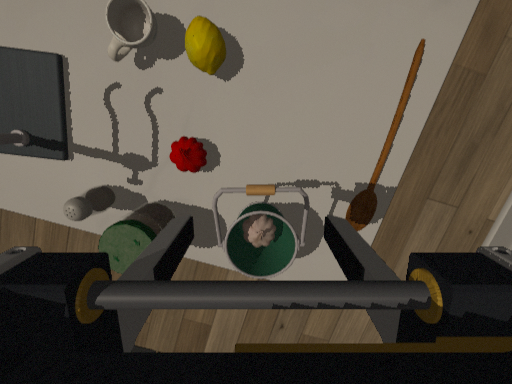

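The second wrist picture shows the sleeve at (260,190), the pail rim centre at about (260,243) and the bail arms ending near (220,245) and (302,245). I'll triangulate from all four views.

Run:
```python
from h import *
import pickle
s1,_=pickle.load(open("w1.pkl","rb"));s2,_=pickle.load(open("w2.pkl","rb"))
a=ray("wrist",(261.5,261.5),s1);b=ray("wrist",(260.1,189.6),s2);t=ray("top",(187.5,185.3));s=ray("side",(241.75,145.4))
print("wrist",tri(a,b));print("top+w2",tri(b,t));print("side+w2",tri(b,s));print("all",tri(a,b,t,s))
print("ends w2",plane("wrist",(246,189.6),.115,s2),plane("wrist",(275,189.6),.115,s2))
print("pivots w2",plane("wrist",(221,246),.078,s2),plane("wrist",(302.5,245),.078,s2))
print("rim L,R,T,B",*[plane("wrist",p,.085,s2) for p in((223.5,243),(298,243),(261,211),(260,277))])
```

```text
wrist (array([0.523 , 0.1869, 0.1183]), np.float64(5.0019190930781314e-05))
top+w2 (array([0.5239, 0.1871, 0.1171]), np.float64(0.0005487938182121109))
side+w2 (array([0.5247, 0.187 , 0.1148]), np.float64(0.0007714304094763293))
all (array([0.5248, 0.1874, 0.1147]), np.float64(0.0009298284663268887))
ends w2 [0.529  0.1702 0.115 ] [0.5184 0.205  0.115 ]
pivots w2 [0.6317 0.1598 0.078 ] [0.5954 0.2746 0.078 ]
rim L,R,T,B [0.6225 0.1621 0.085 ] [0.5914 0.2652 0.085 ] [0.5603 0.1997 0.085 ] [0.6603 0.2287 0.085 ]
```

```bash
cat >> h.py <<'E'
TH=.30; U=np.array([np.cos(TH),np.sin(TH),0]); PV=np.array([.6125,.2155,.078])
Rt=down(TH,np.pi/4); n=-Rt[:,0]; dd=Rt[:,2]
def sl(t): return PV+.1005*(-np.cos(t)*U+np.sin(t)*np.array([0,0,1]))
def tcp(t,gap=0): return sl(t)-n*(.015+gap)+dd*.014
E
python3 - <<'E'
from h import *
back=PV-.25*U; back[2]=.26
plan(back,down(TH))
print("tilt turn",plan(back,Rt))
pre=tcp(.388,.012)-.08*dd
print("pre",pre,"shift from back",Rt.T@(pre-back)/.4)
ts=np.linspace(.388,1.50,21)
P=np.array([tcp(t) for t in ts])
print(np.diff(P,axis=0)@Rt/.4)
E
```

```text
t 2.65 tcp [0.5161 0.1817 0.2601] turn total [ 0.0007 -0.0029 -0.0101] rows>= 0.055585218755055336
shift in target frame [0.3698 0.0094 0.0002] in current [0.3698 0.0064 0.0011] rows>= 2.9591375408069576
F [-0.7791 -0.1851  0.3863] gap 1.0005646195018567 grip 0.0
t 2.65 tcp [0.5161 0.1817 0.2601] turn total [-0.0033 -1.0029 -0.0099] rows>= 5.278602559305979
shift in target frame [ 0.2616  0.0094 -0.2613] in current [0.3698 0.0064 0.0011] rows>= 2.9591375408069585
F [-0.7791 -0.1851  0.3863] gap 1.0005646195018567 grip 0.0
tilt turn None
pre [0.4608 0.1686 0.1436] shift from back [ 0.0445 -0.      0.367 ]
[[-0.013   0.     -0.005 ]
 [-0.0133 -0.     -0.0043]
 [-0.0135 -0.     -0.0036]
 [-0.0137 -0.     -0.0028]
 [-0.0138  0.     -0.002 ]
 [-0.0139  0.     -0.0013]
 [-0.014  -0.     -0.0005]
 [-0.014  -0.      0.0003]
 [-0.0139 -0.      0.001 ]
 [-0.0138 -0.      0.0018]
 [-0.0137  0.      0.0026]
 [-0.0136  0.      0.0033]
 [-0.0134 -0.      0.0041]
 [-0.0131  0.      0.0048]
 [-0.0128 -0.      0.0056]
 [-0.0125 -0.      0.0063]
 [-0.0121  0.      0.0069]
 [-0.0117 -0.      0.0076]
 [-0.0113  0.      0.0082]
 [-0.0108  0.      0.0089]]
```

Request:
play_rows --increments "0.09 0.002 0 0 0 -0.01 0;0.09 0.002 0 0 0 0 0;0.09 0.002 0 0 0 0 0;0.1 0.002 0 0 0 0 0;0 0 0 0 -0.17 0 0;0 0 0 0 -0.17 0 0;0 0 0 0 -0.17 0 0;0 0 0 0 -0.17 0 0;0 0 0 0 -0.16 0 0;0 0 0 0 -0.16 0 0"

```text
time: 3.65
tool_pos: [0.3724, 0.1423, 0.2603]
tcp_rot: [[-0.679, -0.298, 0.671], [-0.212, 0.955, 0.209], [-0.703, -0.0, -0.711]]
contact_force: [-1.2, 1.3, -0.7]
finger_gap: 0.183
grasp_force: 0.0
```

Request:
play_rows --increments "0.009 0 0.073 0 0 0 0;0.009 0 0.073 0 0 0 0;0.009 0 0.073 0 0 0 0;0.009 0 0.073 0 0 0 0;0.009 0 0.073 0 0 0 0;0 0 0 0 0 0 0;0 0 0 0 0 0 0"

```text
time: 4.35
tool_pos: [0.4552, 0.1724, 0.155]
tcp_rot: [[-0.688, -0.297, 0.662], [-0.215, 0.955, 0.204], [-0.693, -0.002, -0.721]]
contact_force: [0.0, -0.3, 0.8]
finger_gap: 0.006
grasp_force: 0.0
```

Run:
```python
from h import *
plan(tcp(.388,.012),Rt)
im=cams.get_image("side");cv2.imwrite("pics/s2.png",cv2.resize(im[80:230,170:370,::-1],None,fx=4,fy=4,interpolation=cv2.INTER_CUBIC))
```

```text
t 4.35 tcp [0.4552 0.1724 0.155 ] turn total [-0.0005 -0.0255  0.0027] rows>= 0.13478760287692645
shift in target frame [ 0.0128 -0.0134  0.2277] in current [ 0.0083 -0.0132  0.2279] rows>= 1.8274813502053593
F [ 0.0208 -0.2901  0.8318] gap 0.006440706202140632 grip 0.0
```

View pics/s2.png

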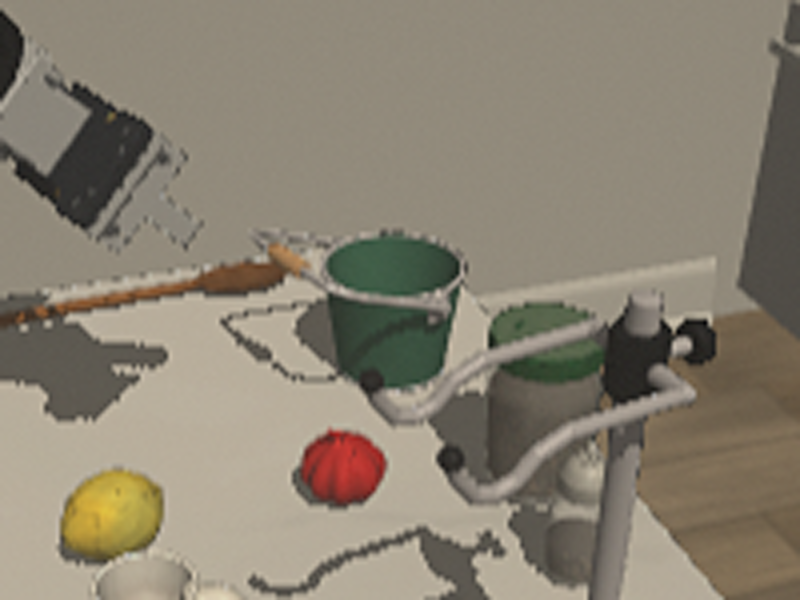

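The picture shows the tilted shut fingers at crop (190,240), aimed just below the sleeve at (287,258), with clear space between. I'll slide under the sleeve.

Request:
play_rows --increments "0.012 -0.013 0 0 -0.025 0 0;0 0 0.05 0 0 0 0;0 0 0.05 0 0 0 0;0 0 0.05 0 0 0 0;0 0 0.05 0 0 0 0;0 0 0.028 0 0 0 0;0 0 0 0 0 0 0;0 0 0 0 0 0 0"

```text
time: 5.2
tool_pos: [0.5116, 0.1859, 0.1302]
tcp_rot: [[-0.717, -0.289, 0.634], [-0.216, 0.957, 0.192], [-0.662, 0.0, -0.749]]
contact_force: [-0.1, 0.0, -0.2]
finger_gap: 0.003
grasp_force: 0.0
```

Run:
```python
from h import *
plan(tcp(.388,.0),Rt)
```

```text
t 5.2 tcp [0.5116 0.1859 0.1302] turn total [-0.0058 -0.0784 -0.0065] rows>= 0.41503438037869733
shift in target frame [ 0.0413 -0.0039  0.0815] in current [ 0.0362 -0.0037  0.0839] rows>= 0.7312358759258699
F [-0.1109  0.0277 -0.2396] gap 0.003159237191949811 grip 0.0
```

Run:
```python
from h import *
s=status.observe();print(s["joint_positions"],s["tau"]);p=s["tool_pos"];R=s["tcp_rot"]
print("sleeve in tool",R.T@(sl(.388)-p))
```

```text
[ 0.1538  0.0425  2.3246  1.0309  0.1076 -2.7038] [ -0.1069 -20.5018 -18.6817   0.3144  -1.4644  -0.0117]
sleeve in tool [ 0.0003 -0.0015  0.0187]
```

Joints 5 and 6 are at their limits, so this 45° tilt is too steep. I'll back off and use about 20° instead. The finger follows the handle's arc, so it doesn't have to slide along the handle.

Request:
play_rows --increments "0 0 -0.05 0 0.05 0 0;0 0 -0.05 0 0.07 0 0;0 0 -0.05 0 0.07 0 0;0 0 -0.05 0 0.07 0 0;0 0 0 0 0.07 0 0;0 0 0 0 0.07 0 0;0 0 0 0 0.07 0 0;0 0 0 0 0.03 0 0;0 0 0 0 0 0 0;0 0 0 0 0 0 0"

```text
time: 6.2
tool_pos: [0.4797, 0.1883, 0.1739]
tcp_rot: [[-0.876, -0.311, 0.368], [-0.277, 0.95, 0.143], [-0.394, 0.023, -0.919]]
contact_force: [0.2, 0.6, 0.3]
finger_gap: 0.007
grasp_force: 0.0
```

```bash
sed -i 's|np.pi/4); n=|np.radians(20)); n=|' h.py
python3 - <<'E'
from h import *
print(status.observe()["joint_positions"])
pre=tcp(.388,.012)-.07*dd;print(pre)
plan(pre,Rt)
E
```

```text
[ 0.1821 -0.001   2.0117  0.1106  0.7348 -1.7676]
[0.4811 0.1748 0.1594]
t 6.2 tcp [0.4797 0.1883 0.1739] turn total [0.0353 0.0709 0.0087] rows>= 0.41939796038356836
shift in target frame [ 0.0187 -0.0331  0.0317] in current [ 0.0206 -0.0338  0.0296] rows>= 0.3956407091694739
F [0.2246 0.5861 0.3017] gap 0.006693817298648592 grip 0.0
```

Request:
play_rows --increments "0.02 -0.034 0.03 0.035 0.07 0.009 0;0 0 0 0 0 0 0;0 0 0 0 0 0 0"

```text
time: 6.5
tool_pos: [0.4817, 0.1752, 0.1593]
tcp_rot: [[-0.898, -0.295, 0.327], [-0.277, 0.955, 0.102], [-0.343, 0.001, -0.939]]
contact_force: [0.1, 0.1, 0.3]
finger_gap: 0.007
grasp_force: 0.0
```

Run:
```python
from h import *
print(status.observe()["joint_positions"])
plan(tcp(.388,.012),Rt)
```

```text
[ 0.1808  0.034   1.9943  0.0601  0.7667 -1.7256]
t 6.5 tcp [0.4817 0.1752 0.1593] turn total [ 0.0012  0.001  -0.0006] rows>= 0.00902060646712701
shift in target frame [ 0.0014 -0.0003  0.1741] in current [ 0.0015 -0.0005  0.1741] rows>= 1.392651689586663
F [0.086  0.1181 0.3491] gap 0.007193600210644822 grip 0.0
```

Request:
play_rows --increments "0 0 0.03 0 0 0 0;0 0 0.03 0 0 0 0;0 0 0.03 0 0 0 0;0 0 0.03 0 0 0 0;0 0 0.03 0 0 0 0;0 0 0.024 0 0 0 0;0 0 0 0 0 0 0;0 0 0 0 0 0 0"

```text
time: 7.3
tool_pos: [0.5051, 0.1822, 0.0944]
tcp_rot: [[-0.897, -0.295, 0.328], [-0.277, 0.955, 0.102], [-0.343, 0.001, -0.939]]
contact_force: [-0.3, -0.3, 0.3]
finger_gap: 0.004
grasp_force: 0.0
```

Run:
```python
from h import *
print(status.observe()["joint_positions"])
plan(tcp(.388,.0),Rt)
ts=np.linspace(.388,1.50,19)
P=np.array([tcp(t) for t in ts])
print(np.diff(P,axis=0)@Rt/.4)
im=cams.get_image("side");cv2.imwrite("pics/s3.png",cv2.resize(im[90:190,190:320,::-1],None,fx=5,fy=5,interpolation=cv2.INTER_CUBIC))
```

```text
[ 0.1882  0.1499  2.056   0.0697  0.5887 -1.7335]
t 7.3 tcp [0.5051 0.1822 0.0944] turn total [ 0.0005  0.0015 -0.0005] rows>= 0.008576431265900974
shift in target frame [-0.0267  0.0001  0.0007] in current [-0.0267  0.0001  0.0008] rows>= 0.21353889402281073
F [-0.3366 -0.3399  0.3479] gap 0.003982375564104768 grip 0.0
[[-0.0108  0.     -0.0112]
 [-0.0114 -0.     -0.0105]
 [-0.0121  0.     -0.0097]
 [-0.0127 -0.     -0.009 ]
 [-0.0132  0.     -0.0082]
 [-0.0137 -0.     -0.0074]
 [-0.0141  0.     -0.0065]
 [-0.0145  0.     -0.0056]
 [-0.0148 -0.     -0.0047]
 [-0.015   0.     -0.0038]
 [-0.0153 -0.     -0.0029]
 [-0.0154 -0.     -0.0019]
 [-0.0155  0.     -0.001 ]
 [-0.0155  0.      0.    ]
 [-0.0155 -0.      0.001 ]
 [-0.0154  0.      0.0019]
 [-0.0153 -0.      0.0029]
 [-0.015   0.      0.0038]]
```

View pics/s3.png

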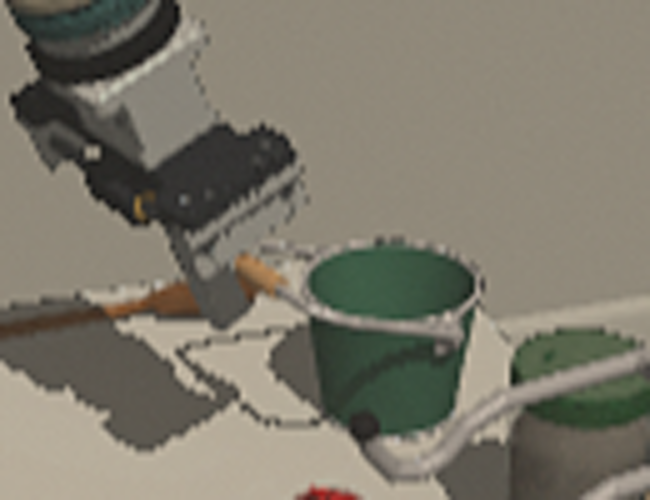

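The picture shows the fingertip at crop (220,320), just on the near side of the sleeve at (260,272). I'll make contact and push along the arc.

Request:
play_rows --increments "-0.013 0 0 0 0 0 0;-0.013 0 0 0 0 0 0;-0.011 0 -0.011 0 0 0 0;-0.011 0 -0.011 0 0 0 0;-0.012 0 -0.01 0 0 0 0;-0.013 0 -0.009 0 0 0 0;-0.013 0 -0.008 0 0 0 0;-0.014 0 -0.007 0 0 0 0;-0.014 0 -0.007 0 0 0 0;-0.0145 0 -0.006 0 0 0 0"

```text
time: 8.35
tool_pos: [0.543, 0.1938, 0.1383]
tcp_rot: [[-0.897, -0.295, 0.328], [-0.277, 0.955, 0.102], [-0.344, 0.0, -0.939]]
contact_force: [-0.8, -0.2, -0.1]
finger_gap: 0.003
grasp_force: 0.4
```

Run:
```python
from h import *
plan(tcp(.388+8*.0618),Rt)
im=cams.get_image("side");cv2.imwrite("pics/s4.png",cv2.resize(im[90:190,190:320,::-1],None,fx=5,fy=5,interpolation=cv2.INTER_CUBIC))
```

```text
t 8.35 tcp [0.543  0.1938 0.1383] turn total [ 0.0003  0.002  -0.0006] rows>= 0.01127620570234673
shift in target frame [0.0016 0.0005 0.002 ] in current [0.0016 0.0005 0.002 ] rows>= 0.02052952753821628
F [-0.8275 -0.2319 -0.1211] gap 0.0032739094822058705 grip 0.38766959870571327
```

View pics/s4.png

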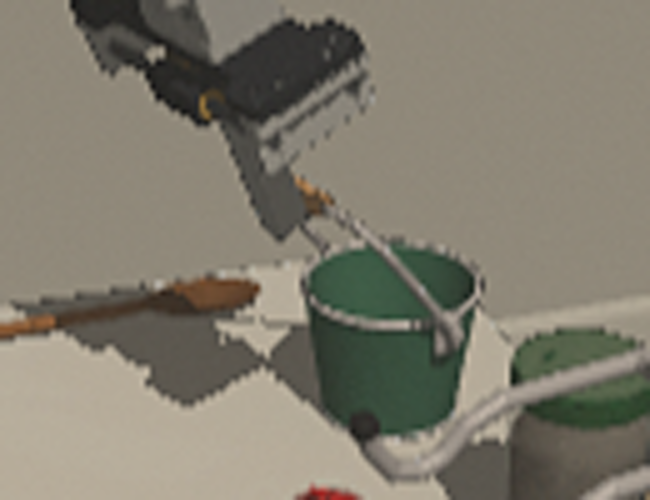

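The handle is rising, with its sleeve at crop (312,195), and the pail hasn't moved. I'll continue to upright.

Request:
play_rows --increments "-0.015 0 -0.0047 0 0 0 0;-0.015 0 -0.0038 0 0 0 0;-0.0153 0 -0.0029 0 0 0 0;-0.0154 0 -0.0019 0 0 0 0;-0.0155 0 -0.001 0 0 0 0;-0.0155 0 0 0 0 0 0;-0.0155 0 0.001 0 0 0 0;-0.0154 0 0.002 0 0 0 0;-0.0153 0 0.003 0 0 0 0;-0.015 0 0.004 0 0 0 0"

```text
time: 9.4
tool_pos: [0.5972, 0.2106, 0.1604]
tcp_rot: [[-0.897, -0.295, 0.328], [-0.277, 0.955, 0.102], [-0.343, 0.0, -0.939]]
contact_force: [-0.6, 1.4, 0.2]
finger_gap: 0.004
grasp_force: 0.2
```

Run:
```python
from h import *
import pickle
plan(tcp(1.53),Rt)
s1,_=pickle.load(open("w1.pkl","rb"))
for n in("top","side"):
    i=cams.get_image(n);cv2.imwrite(f"pics/{n}5.png",i[:,:,::-1])
    m=cv2.inRange(cv2.cvtColor(i,cv2.COLOR_RGB2HSV),(8,90,70),(22,255,255))
    k,l,q,c=cv2.connectedComponentsWithStats(m)
    print(n,[(q[j],c[j]) for j in range(1,k) if q[j,4]>15 and 150<c[j][0]<300 and 100<c[j][1]<200])
c=cams.get_calibration
for n in("top","side"):
    k=c(n);f=192/np.tan(np.radians(k["vertical_fov"]/2));v=k["orientation"].T@(sl(1.53)-k["xyz"])
    print(n,"expect",k["cx"]-f*v[0]/v[2],k["cy"]+f*v[1]/v[2])
```

```text
t 9.4 tcp [0.5972 0.2106 0.1604] turn total [ 0.0003  0.0014 -0.0005] rows>= 0.00810026374613653
shift in target frame [-0.0059  0.0005  0.003 ] in current [-0.0059  0.0005  0.003 ] rows>= 0.05328314712792036
F [-0.5515  1.4427  0.1927] gap 0.004454354635047543 grip 0.17215521074831486
top []
side [(array([267, 114,   6,   7,  20], dtype=int32), array([269.7, 116.9])), (array([148, 149,  80,  17, 223], dtype=int32), array([186.5067, 156.7623]))]
top expect 171.11503165042006 142.99739715072047
side expect 267.21638506070553 116.28366534542182
```

Request:
play_rows --increments "-0.006 0 0.003 0 0 0 0;0 0 0 0 0 0 0;0.04 0 0 0 0 0 0;0.08 0 0 0 0 0 0;0.1 0 -0.03 0 0 0 0;0.05 0 -0.1 0 0 0 0;0 0 -0.1 0 0 0 0;0 0 -0.1 0 0 0 0;0 0 0 0 0 0 0"

```text
time: 10.4
tool_pos: [0.461, 0.1681, 0.2534]
tcp_rot: [[-0.893, -0.295, 0.339], [-0.276, 0.955, 0.104], [-0.354, -0.001, -0.935]]
contact_force: [1.3, -0.5, 0.3]
finger_gap: 0.007
grasp_force: 0.0
```

Run:
```python
from h import *
plan(tcp(1.53),Rt)
C={}
for n in("top","side"):
    i=cams.get_image(n);cv2.imwrite(f"pics/{n}6.png",i[:,:,::-1])
    m=cv2.inRange(cv2.cvtColor(i,cv2.COLOR_RGB2HSV),(8,90,70),(22,255,255))
    k,l,q,c=cv2.connectedComponentsWithStats(m)
    L=[(q[j],c[j]) for j in range(1,k) if q[j,4]>15 and 150<c[j][0]<300 and 100<c[j][1]<200]
    print(n,L)
t=cv2.imread("pics/top6.png")[100:200,120:245];s=cv2.imread("pics/side6.png")[90:190,190:315]
cv2.imwrite("pics/up.png",cv2.resize(np.hstack([t,s]),None,fx=3.2,fy=3.2,interpolation=cv2.INTER_CUBIC))
```

```text
t 10.4 tcp [0.461  0.1681 0.2534] turn total [-0.0015  0.0163 -0.    ] rows>= 0.08619601956960514
shift in target frame [-0.2617  0.0012  0.3434] in current [-0.2572  0.0016  0.3467] rows>= 3.453501691507067
F [ 1.3106 -0.4803  0.2938] gap 0.006663654405987005 grip 0.0
top [(array([164, 137,  17,  10,  96], dtype=int32), array([171.6042, 142.1667]))]
side [(array([263, 113,  11,   8,  42], dtype=int32), array([267.6429, 116.1429])), (array([188, 146,  54,  11, 186], dtype=int32), array([221.2581, 150.3656])), (array([148, 156,  38,  10, 110], dtype=int32), array([166.7909, 160.4182]))]
```

View pics/up.png

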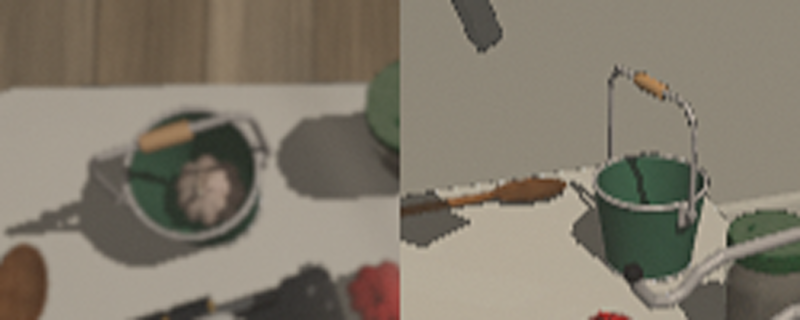

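The picture shows the handle upright, with the sleeve at top (172,142) and side (268,116), and the pail in place. Now I'll line up for the grasp.

Run:
```python
from h import *
s,r=tri(ray("top",(171.6,142.2)),ray("side",(267.6,116.1)));print("sleeve",s,r)
print("ends top",plane("top",(163.9,145),.178),plane("top",(179.8,139.5),.178))
d=down(TH); st=status.observe()
print("untilt",Ro.from_matrix(np.array(st["tcp_rot"]).T@d).as_rotvec()/np.radians(45))
R=down(TH-np.pi/2)
plan((s[0],s[1],.27),R)
```

```text
sleeve [0.6097 0.2131 0.1794] 0.000408578645586244
ends top [0.6043 0.2304 0.178 ] [0.6166 0.1952 0.178 ]
untilt [-0.0001  0.449  -0.0004]
t 10.5 tcp [0.4591 0.1678 0.248 ] turn total [0.3522 0.3524 1.977 ] rows>= 10.73030978573113
shift in target frame [-0.0031  0.3931 -0.0549] in current [-0.3879 -0.0029  0.0842] rows>= 3.1753021470469744
F [-1.0299  0.4677 -0.5886] gap 0.005290334350892883 grip 0.0
```

Request:
play_rows --increments "0 0 -0.02 0 0.15 0 0.5;0 0 -0.02 0 0.15 0 0.5;0 0 -0.02 0 0.149 0 0.5;0 0 0 0 0 0.18 0.5;0 0 0 0 0 0.18 0.5;0 0 0 0 0 0.18 0.5;0 0 0 0 0 0.18 0.5;0 0 0 0 0 0.18 0.5;0 0 0 0 0 0.18 0.5;0 0 0 0 0 0.18 0.5"

```text
time: 11.5
tool_pos: [0.4533, 0.1661, 0.2678]
tcp_rot: [[-0.768, 0.641, -0.007], [0.641, 0.768, -0.001], [0.004, -0.005, -1.0]]
contact_force: [0.0, 0.7, 0.5]
finger_gap: 0.503
grasp_force: 0.0
```

Request:
play_rows --increments "0 0 0 0 0 0.18 0.5;0 0 0 0 0 0.18 0.5;0 0 0 0 0 0.18 0.5;0 0 0 0 0 0.18 0.5;0 0 0 0 0 0 0.5;0 0 0 0 0 0 0.5"

```text
time: 12.1
tool_pos: [0.4534, 0.1661, 0.2687]
tcp_rot: [[-0.313, 0.95, -0.006], [0.95, 0.313, -0.001], [0.001, -0.006, -1.0]]
contact_force: [-0.2, 0.0, -0.3]
finger_gap: 0.5
grasp_force: 0.0
```

Run:
```python
from h import *
print(status.observe()["joint_positions"])
plan((.6103,.2135,.27),down(.31-np.pi/2))
```

```text
[ 0.2069  0.1074  1.5675  0.0001  1.4723 -0.1115]
t 12.1 tcp [0.4534 0.1661 0.2687] turn total [-0.0071 -0.0009  0.0107] rows>= 0.06753236692145821
shift in target frame [-0.0069  0.4096 -0.0032] in current [-0.0103  0.4095 -0.0055] rows>= 3.2777253262881025
F [-0.2001  0.0127 -0.3356] gap 0.5003105926836482 grip 0.0
```

Request:
play_rows --increments "-0.0026 0.1024 -0.0014 -0.007 0 0.01 0.5;-0.0026 0.1024 -0.001 0 0 0 0.5;-0.0026 0.1024 -0.001 0 0 0 0.5;-0.0026 0.1024 -0.001 0 0 0 0.5;0 0 0 0 0 0 0.5;0 0 0 0 0 0 0.5"

```text
time: 12.7
tool_pos: [0.611, 0.2121, 0.2703]
tcp_rot: [[-0.304, 0.953, -0.001], [0.953, 0.304, 0.0], [0.001, -0.001, -1.0]]
contact_force: [-0.6, -0.1, -0.1]
finger_gap: 0.498
grasp_force: 0.0
```

Run:
```python
from h import *
import pickle
plan((.6103,.2135,.159),down(.31-np.pi/2))
st=status.observe();i=cams.get_image("wrist");cv2.imwrite("pics/w7.png",i[:,:,::-1])
m=cv2.inRange(cv2.cvtColor(i,cv2.COLOR_RGB2HSV),(8,90,70),(22,255,255))
k,l,q,c=cv2.connectedComponentsWithStats(m)
for j in range(1,k):
    if q[j,4]>150: print(q[j],c[j],plane("wrist",c[j],.1785,st))
```

```text
t 12.7 tcp [0.611  0.2121 0.2703] turn total [-0.001  -0.0009 -0.001 ] rows>= 0.008882923865055225
shift in target frame [ 0.0039 -0.0007  0.2782] in current [ 0.0037 -0.0005  0.2782] rows>= 2.225741930912238
F [-0.6435 -0.097  -0.0925] gap 0.497887838840694 grip 0.0
[  61    0  207   72 2590] [195.8888  37.7185] [0.5105 0.3346 0.1785]
[  195     0   317   281 46451] [408.7131 122.2917] [0.7286 0.3261 0.1785]
[251 174  15  36 448] [258.1741 191.2879] [0.609  0.2139 0.1785]
[279 245  24  36 450] [291.3956 267.8956] [0.6724 0.1399 0.1785]
[ 199  309  124   35 1903] [288.8397 327.4614] [0.6964 0.063  0.1785]
```

Request:
play_rows --increments "0.004 -0.003 0.06 0 0 0 0.5;0 0 0.06 0 0 0 0.5;0 0 0.06 0 0 0 0.5;0 0 0.06 0 0 0 0.5;0 0 0.038 0 0 0 0.5;0 0 0 0 0 0 0.5"

```text
time: 13.35
tool_pos: [0.6066, 0.2127, 0.1594]
tcp_rot: [[-0.304, 0.953, -0.002], [0.953, 0.304, 0.0], [0.001, -0.002, -1.0]]
contact_force: [-0.2, 0.5, -0.2]
finger_gap: 0.502
grasp_force: 0.0
```

Request:
play_rows --increments "0 0 0 0 0 0 0.3;0 0 0 0 0 0 0.2;0 0 0 0 0 0 0.1;0 0 0 0 0 0 0;0 0 0 0 0 0 0;0 0 0 0 0 0 0" --squeeze 25

```text
time: 13.95
tool_pos: [0.6101, 0.2135, 0.1617]
tcp_rot: [[-0.303, 0.953, 0.004], [0.953, 0.303, 0.001], [0.0, 0.004, -1.0]]
contact_force: [-0.7, -0.3, 3.2]
finger_gap: 0.142
grasp_force: 25.0
```

Request:
play_rows --increments "0 0 -0.005 0 0 0 0;0 0 -0.015 0 0 0 0;0 0 -0.03 0 0 0 0;0 0 -0.05 0 0 0 0;0 0 -0.06 0 0 0 0;0 0 -0.06 0 0 0 0;0 0 -0.06 0 0 0 0;0 0 -0.04 0 0 0 0;0 0 -0.02 0 0 0 0;0 0 0 0 0 0 0"

```text
time: 14.95
tool_pos: [0.6099, 0.2134, 0.2985]
tcp_rot: [[-0.303, 0.953, 0.005], [0.953, 0.303, 0.002], [0.0, 0.005, -1.0]]
contact_force: [-0.1, 0.9, -4.8]
finger_gap: 0.138
grasp_force: 25.0
```

Run:
```python
from h import *
st=status.observe();R0=np.array(st["tcp_rot"]);Rs=down(.167-np.pi/2)
plan((.43,.08,.295),R0)
print("joints",st["joint_positions"])
print("B->C in Rs",Rs.T@(np.array((.375,-.2245,.283))-np.array((.43,.08,.295)))/.4)
print("turn",Ro.from_matrix(R0.T@Rs).as_rotvec()/np.radians(45))
```

```text
t 14.95 tcp [0.6099 0.2134 0.2985] turn total [0. 0. 0.] rows>= 0.0
shift in target frame [-0.1817 -0.5297  0.0058] in current [-0.1817 -0.5297  0.0058] rows>= 4.479933476875826
F [-0.1367  0.9399 -4.8014] gap 0.13843480140633546 grip 24.99897211790085
joints [ 0.2286  0.3513  1.1693  0.0007  1.6156 -0.079 ]
B->C in Rs [-0.7278 -0.2621  0.03  ]
turn [ 0.0068 -0.0008  0.179 ]
```

Request:
play_rows --increments "-0.006 -0.018 0 0 0 0 0;-0.012 -0.036 0 0 0 0 0;-0.02 -0.058 0 0 0 0 0;-0.025 -0.072 0 0 0 0 0;-0.025 -0.072 0.002 0 0 0 0;-0.025 -0.072 0.002 0 0 0 0;-0.025 -0.072 0.002 0 0 0 0;-0.02 -0.062 0 0 0 0 0;-0.014 -0.04 0 0 0 0 0;-0.009 -0.027 0 0 0 0 0"

```text
time: 15.95
tool_pos: [0.428, 0.0795, 0.2935]
tcp_rot: [[-0.302, 0.953, 0.002], [0.953, 0.302, 0.001], [0.001, 0.002, -1.0]]
contact_force: [0.1, 0.3, -4.5]
finger_gap: 0.139
grasp_force: 25.0
```

Request:
play_rows --increments "-0.01 -0.004 0 0 0 0.02 0;-0.025 -0.009 0 0 0 0.02 0;-0.04 -0.015 0 0 0 0.02 0;-0.06 -0.022 0 0 0 0.02 0;-0.07 -0.025 0.002 0 0 0.02 0;-0.08 -0.028 0.003 0 0 0.02 0;-0.08 -0.028 0.003 0 0 0.02 0;-0.08 -0.028 0.003 0 0 0.02 0;-0.08 -0.028 0.003 0 0 0.019 0;-0.07 -0.025 0.003 0 0 0 0"

```text
time: 16.95
tool_pos: [0.3998, -0.1732, 0.2865]
tcp_rot: [[-0.165, 0.986, 0.003], [0.986, 0.165, 0.0], [-0.0, 0.003, -1.0]]
contact_force: [0.6, 0.4, -4.8]
finger_gap: 0.143
grasp_force: 25.0
```

Run:
```python
from h import *
plan((.375,-.2245,.283),down(.167-np.pi/2))
print(status.observe()["joint_positions"])
```

```text
t 16.95 tcp [ 0.3998 -0.1732  0.2865] turn total [ 0.0039  0.0001 -0.0017] rows>= 0.022463623246167654
shift in target frame [-0.1162 -0.0825  0.0089] in current [-0.1163 -0.0823  0.0086] rows>= 1.1423060100541633
F [ 0.5897  0.3812 -4.7769] gap 0.14268172628110445 grip 25.000012814998627
[-0.5705  0.0209  1.6193  0.002   1.499  -0.7363]
```

Request:
play_rows --increments "-0.045 -0.032 0.003 0.004 0 -0.002 0;-0.033 -0.024 0.003 0 0 0 0;-0.022 -0.016 0.002 0 0 0 0;-0.011 -0.008 0 0 0 0 0;-0.005 -0.003 0 0 0 0 0;0 0 0 0 0 0 0;0 0 0 0 0 0 0;0 0 0 0 0 0 0;0 0 0 0 0 0 0;0 0 0 0 0 0 0"

```text
time: 17.95
tool_pos: [0.3743, -0.2215, 0.2836]
tcp_rot: [[-0.168, 0.986, -0.0], [0.986, 0.168, 0.001], [0.001, -0.0, -1.0]]
contact_force: [0.3, -0.4, -3.7]
finger_gap: 0.14
grasp_force: 25.0
```

Run:
```python
from h import *
plan((.4833,-.2062,.283),down(.167-np.pi/2))
for n in("top","side"): cv2.imwrite(f"pics/{n}8.png",cams.get_image(n)[:,:,::-1])
t=cv2.imread("pics/top8.png")[130:255,300:425];s=cv2.imread("pics/side8.png")[110:285,210:385]
f=lambda a:cv2.resize(a,(400,400),interpolation=cv2.INTER_CUBIC)
cv2.imwrite("pics/pre.png",np.hstack([f(t),f(s)]))
```

```text
t 17.95 tcp [ 0.3743 -0.2215  0.2836] turn total [-0.0002 -0.0009  0.0027] rows>= 0.014830068825386232
shift in target frame [-0.0076  0.2749  0.0015] in current [-0.0082  0.2749  0.0015] rows>= 2.2004140467361144
F [ 0.2974 -0.4072 -3.6651] gap 0.1395547689513096 grip 24.99890774488449
```

View pics/pre.png

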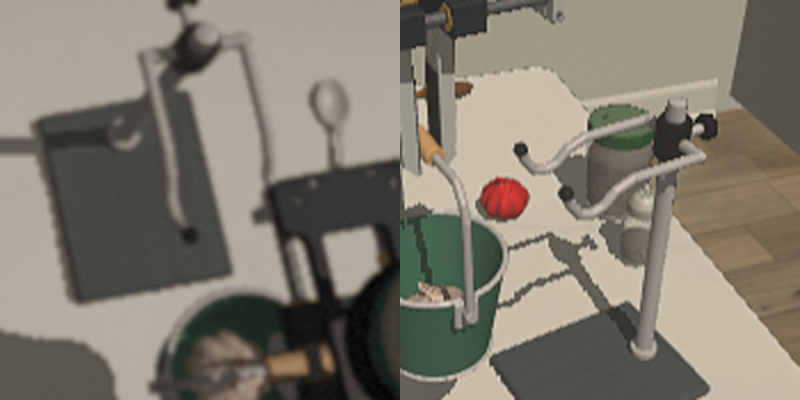

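The picture shows the pail hanging level in front of the hooks, with the garlic inside. The hook tips at side-crop (520,150) and (568,192) are lower than the wire and above the rim. I'll enter now.

Request:
play_rows --increments "-0.002 0.012 0 0 0 0 0;-0.002 0.022 0.001 0 0 0 0;-0.002 0.03 0 0 0 0 0;-0.002 0.034 0 0 0 0 0;0 0.036 0 0 0 0 0;0 0.036 0 0 0 0 0;0 0.034 0 0 0 0 0;0 0.03 0 0 0 0 0;0 0.023 0 0 0 0 0;0 0.013 0 0 0 0 0"

```text
time: 19.05
tool_pos: [0.4822, -0.2066, 0.2829]
tcp_rot: [[-0.168, 0.986, -0.001], [0.986, 0.168, 0.001], [0.001, -0.0, -1.0]]
contact_force: [0.4, -0.2, -4.4]
finger_gap: 0.14
grasp_force: 25.0
```

Request:
play_rows --increments "0 0.004 0 0 0 0 0;0 0 0 0 0 0 0;0 0 0 0 0 0 0;0 0 0 0 0 0 0;0 0 0 0 0 0 0"

```text
time: 19.55
tool_pos: [0.4825, -0.2066, 0.2833]
tcp_rot: [[-0.167, 0.986, -0.0], [0.986, 0.167, 0.001], [0.001, -0.0, -1.0]]
contact_force: [-0.5, -0.0, -4.3]
finger_gap: 0.142
grasp_force: 25.0
```

Run:
```python
from h import *
plan((.4833,-.2062,.228),down(.167-np.pi/2))
```

```text
t 19.55 tcp [ 0.4825 -0.2066  0.2833] turn total [-0.0003 -0.0008  0.0014] rows>= 0.008620178490738371
shift in target frame [0.0007 0.0022 0.1382] in current [0.0006 0.0022 0.1382] rows>= 1.105909337886876
F [-0.5246 -0.0481 -4.2812] gap 0.14188471012270376 grip 24.999048113822937
```

Request:
play_rows --increments "0 0 0.012 0 0 0 0;0 0 0.015 0 0 0 0;0 0 0.015 0 0 0 0;0 0 0.015 0 0 0 0;0 0 0.015 0 0 0 0;0 0 0.015 0 0 0 0;0 0 0.013 0 0 0 0;0 0 0.01 0 0 0 0;0 0 0.005 0 0 0 0;0 0 0 0 0 0 0"

```text
time: 20.55
tool_pos: [0.4827, -0.2064, 0.2368]
tcp_rot: [[-0.168, 0.986, -0.001], [0.986, 0.168, 0.001], [0.001, -0.001, -1.0]]
contact_force: [-0.4, 0.6, -4.0]
finger_gap: 0.143
grasp_force: 25.0
```

Request:
play_rows --increments "0 0 0.0025 0 0 0 0;0 0 0.0025 0 0 0 0;0 0 0.0025 0 0 0 0;0 0 0.0025 0 0 0 0;0 0 0.0025 0 0 0 0"

```text
time: 21.05
tool_pos: [0.4828, -0.2065, 0.2321]
tcp_rot: [[-0.168, 0.986, -0.0], [0.986, 0.168, 0.001], [0.001, -0.0, -1.0]]
contact_force: [-0.7, 0.8, -4.3]
finger_gap: 0.14
grasp_force: 25.0
```

Request:
play_rows --increments "0 0 0.0025 0 0 0 0;0 0 0.0025 0 0 0 0;0 0 0.0025 0 0 0 0;0 0 0.0025 0 0 0 0;0 0 0.0025 0 0 0 0;0 0 0 0 0 0 0"

```text
time: 21.65
tool_pos: [0.4827, -0.2064, 0.2269]
tcp_rot: [[-0.168, 0.986, -0.001], [0.986, 0.168, 0.001], [0.001, -0.001, -1.0]]
contact_force: [0.8, 0.3, -4.8]
finger_gap: 0.142
grasp_force: 25.0
```

Request:
play_rows --increments "0 0 0.0025 0 0 0 0;0 0 0.0025 0 0 0 0;0 0 0.0025 0 0 0 0;0 0 0 0 0 0 0"

```text
time: 22.05
tool_pos: [0.4827, -0.2064, 0.2239]
tcp_rot: [[-0.168, 0.986, -0.001], [0.986, 0.168, 0.001], [0.001, -0.001, -1.0]]
contact_force: [0.1, -0.0, -4.8]
finger_gap: 0.143
grasp_force: 25.0
```

Request:
play_rows --increments "0 0 0.0025 0 0 0 0;0 0 0.0025 0 0 0 0;0 0 0 0 0 0 0"

```text
time: 22.35
tool_pos: [0.4827, -0.2064, 0.2219]
tcp_rot: [[-0.168, 0.986, -0.001], [0.986, 0.168, 0.001], [0.001, -0.001, -1.0]]
contact_force: [-0.4, -0.5, -3.9]
finger_gap: 0.14
grasp_force: 25.0
```

Request:
play_rows --increments "0 0 0.0025 0 0 0 0;0 0 0.0025 0 0 0 0;0 0 0 0 0 0 0"

```text
time: 22.65
tool_pos: [0.4826, -0.2064, 0.2199]
tcp_rot: [[-0.168, 0.986, -0.001], [0.986, 0.168, 0.001], [0.001, -0.001, -1.0]]
contact_force: [-0.6, -0.9, -4.1]
finger_gap: 0.139
grasp_force: 25.0
```

Request:
play_rows --increments "0 0 0.0025 0 0 0 0;0 0 0 0 0 0 0"

```text
time: 22.85
tool_pos: [0.4828, -0.2065, 0.2191]
tcp_rot: [[-0.168, 0.986, -0.0], [0.986, 0.168, 0.001], [0.001, -0.0, -1.0]]
contact_force: [0.3, 0.0, -3.7]
finger_gap: 0.14
grasp_force: 25.0
```

Request:
play_rows --increments "0 0 0.0025 0 0 0 0;0 0 0 0 0 0 0"

```text
time: 23.05
tool_pos: [0.483, -0.2065, 0.2183]
tcp_rot: [[-0.168, 0.986, 0.0], [0.986, 0.168, 0.001], [0.001, 0.0, -1.0]]
contact_force: [0.2, -0.1, -2.2]
finger_gap: 0.141
grasp_force: 25.0
```

Request:
play_rows --increments "0 0 0.00125 0 0 0 0;0 0 0 0 0 0 0"

```text
time: 23.25
tool_pos: [0.483, -0.2065, 0.2179]
tcp_rot: [[-0.168, 0.986, 0.0], [0.986, 0.168, 0.0], [0.0, 0.0, -1.0]]
contact_force: [-0.7, 0.2, -0.6]
finger_gap: 0.143
grasp_force: 25.0
```

Request:
play_rows --increments "0 0 0.00125 0 0 0 0;0 0 0 0 0 0 0"

```text
time: 23.45
tool_pos: [0.4831, -0.2066, 0.2175]
tcp_rot: [[-0.168, 0.986, 0.0], [0.986, 0.168, 0.0], [0.0, 0.0, -1.0]]
contact_force: [0.1, 0.9, -1.0]
finger_gap: 0.139
grasp_force: 25.0
```

Request:
play_rows --increments "0 0 0.001 0 0 0 0;0 0 0 0 0 0 0;0 0 0 0 0 0 0;0 0 0 0 0 0 0"

```text
time: 23.85
tool_pos: [0.4831, -0.2066, 0.217]
tcp_rot: [[-0.168, 0.986, 0.0], [0.986, 0.168, 0.0], [0.0, 0.0, -1.0]]
contact_force: [1.0, 0.3, 1.6]
finger_gap: 0.141
grasp_force: 25.0
```

Request:
play_rows --increments "0 0 0 0 0 0 0;0 0 0 0 0 0 0" --squeeze 10

```text
time: 24.05
tool_pos: [0.4831, -0.2065, 0.2169]
tcp_rot: [[-0.168, 0.986, 0.0], [0.986, 0.168, 0.001], [0.0, 0.0, -1.0]]
contact_force: [1.0, 1.7, 1.7]
finger_gap: 0.143
grasp_force: 10.0
```

The hooks have taken the full weight. I'll open gently.

Request:
play_rows --increments "0 0 0 0 0 0 0.16;0 0 0 0 0 0 0.2;0 0 0 0 0 0 0.26;0 0 0 0 0 0 0.34;0 0 0 0 0 0 0.42;0 0 0 0 0 0 0.45;0 0 0 0 0 0 0.45"

```text
time: 24.75
tool_pos: [0.4828, -0.2065, 0.2167]
tcp_rot: [[-0.168, 0.986, -0.0], [0.986, 0.168, 0.001], [0.001, -0.0, -1.0]]
contact_force: [-0.1, -0.1, -0.0]
finger_gap: 0.45
grasp_force: 0.0
```

Request:
play_rows --increments "0 0 -0.02 0 0 0 0.45;0 0 -0.03 0 0 0 0.45;0 0 -0.06 0 0 0 0.45;0 0 -0.08 0 0 0 0.45;0 0 -0.08 0 0 0 0.45;0 0 -0.08 0 0 0 0.45;0 0 0 0 0 0 0.45;0 0 0 0 0 0 0.45;0 0 0 0 0 0 0.45;0 0 0 0 0 0 0.45"

```text
time: 25.75
tool_pos: [0.4823, -0.2062, 0.3554]
tcp_rot: [[-0.168, 0.986, -0.003], [0.986, 0.168, 0.002], [0.003, -0.002, -1.0]]
contact_force: [-0.3, -0.4, 0.0]
finger_gap: 0.448
grasp_force: 0.0
```

Run:
```python
from h import *
st=status.observe();print(st["contact_force"],st["tool_pos"])
for n in("side","wrist"):
    i=cams.get_image(n);cv2.imwrite(f"pics/{n}9.png",i[:,:,::-1])
    h=cv2.cvtColor(i,cv2.COLOR_RGB2HSV);m=cv2.inRange(h,(8,90,70),(22,255,255))
    k,l,q,c=cv2.connectedComponentsWithStats(m)
    for j in range(1,k):
        if 20<q[j,4]<1500: print(n,q[j],c[j],plane(n,c[j],.2355,st))
```

```text
[-0.317  -0.3781  0.0184] [ 0.4823 -0.2062  0.3554]
side [268  32  53  14 296] [291.8885  38.1622] [0.9445 0.8362 0.2355]
side [314  42   6  12  37] [317.1351  47.6757] [0.9734 0.6537 0.2355]
side [268  47   7  13  33] [271.9697  52.9697] [0.7775 0.633  0.2355]
side [497  95  15   8  23] [504.3478  98.3043] [1.2032 0.0063 0.2355]
side [487 114  25  53 100] [497.22 145.  ] [ 0.9621 -0.1937  0.2355]
side [219 146  23   7 119] [230.0504 148.8319] [ 0.4359 -0.0395  0.2355]
side [161 151  53  13 139] [183.8129 157.0647] [ 0.3422 -0.044   0.2355]
side [469 158  43  25  95] [490.8105 169.5368] [ 0.8702 -0.2646  0.2355]
side [362 173  30  15 184] [376.2935 180.2717] [ 0.6495 -0.2302  0.2355]
side [470 175   8  18  23] [473.6522 184.    ] [ 0.8027 -0.2925  0.2355]
side [275 183  18  17 114] [282.8596 189.5614] [ 0.4833 -0.2059  0.2355]
side [187 201   8  15  47] [190.1702 208.8723] [ 0.3257 -0.21    0.2355]
side [399 201   9  13  23] [403.087  205.6522] [ 0.6477 -0.3065  0.2355]
side [406 200   8   8  22] [408.8636 203.2273] [ 0.6605 -0.304   0.2355]
side [411 206   9   9  21] [414.8095 210.4762] [ 0.6572 -0.3226  0.2355]
side [464 206  48  37 111] [488.4144 224.1712] [ 0.7393 -0.3839  0.2355]
side [440 208  12  22  49] [445.9184 217.551 ] [ 0.6906 -0.3518  0.2355]
side [418 235  27  24 182] [430.9451 247.7857] [ 0.6236 -0.3983  0.2355]
side [442 236  23  17 107] [452.3178 244.7383] [ 0.6559 -0.4026  0.2355]
side [251 330  15   9  34] [257.7647 333.5882] [ 0.3569 -0.4479  0.2355]
side [ 460  340   52   44 1485] [491.6923 364.7946] [ 0.5663 -0.5527  0.2355]
side [255 353  20  18  85] [267.1529 360.8353] [ 0.3562 -0.4795  0.2355]
wrist [253 171  13  32 361] [259.2299 186.4543] [ 0.4817 -0.2055  0.2355]
wrist [ 427  310   36   42 1164] [443.5945 328.8308] [ 0.7575 -0.3563  0.2355]
wrist [288 343  29   1  29] [302. 343.] [ 0.5761 -0.4111  0.2355]
```

The sleeve sits at (0.482, -0.206) in both views, which is within 2 mm of the seat middle. I'll let it settle, check that it is still, and hand in.

Request:
play_rows --increments "0 0 -0.04 0 0 0 0.45;0 0 -0.04 0 0 0 0.45;0 0 0 0 0 0 0.45;0 0 0 0 0 0 0.45;0 0 0 0 0 0 0.45;0 0 0 0 0 0 0.45;0 0 0 0 0 0 0.45;0 0 0 0 0 0 0.45;0 0 0 0 0 0 0.45;0 0 0 0 0 0 0.45"

```text
time: 26.85
tool_pos: [0.4828, -0.2066, 0.3887]
tcp_rot: [[-0.168, 0.986, -0.001], [0.986, 0.168, 0.001], [0.001, -0.0, -1.0]]
contact_force: [-0.7, 0.6, 0.4]
finger_gap: 0.451
grasp_force: 0.0
```

Run:
```python
from h import *
from bench import workorder
def c():
    i=cams.get_image("side");m=cv2.inRange(cv2.cvtColor(i,cv2.COLOR_RGB2HSV),(65,60,20),(90,255,255))[180:300,220:350]
    y,x=np.nonzero(m);return x.mean()+220,y.mean()+180,len(x)
L=[c() for _ in range(6)];print(L)
a=np.ptp(np.array(L)[:,:2],axis=0);print(a)
if a.max()<.8: print(workorder.sign_off())
```

```text
[(np.float64(280.26016746411483), np.float64(246.72787081339715), 1672), (np.float64(280.31563065781535), np.float64(246.67471333735665), 1657), (np.float64(280.36772645470904), np.float64(246.67066586682665), 1667), (np.float64(280.2432432432432), np.float64(246.64984984984983), 1665), (np.float64(280.29387269482453), np.float64(246.87745389649018), 1681), (np.float64(280.2285027059531), np.float64(246.6524353577871), 1663)]
[0.1392 0.2276]
the job is handed in; nothing more can be done
None
```

The pail hangs still by its handle in both hooks, with its sleeve within 2 mm of the middle of the seats. The gripper was clear when I handed the job in at about 27 s; no verdict came back.

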